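Move a painted boomerang batch from the painting stand to the drying rail

TASK

Get the painted batch from the pegs of the painting stand onto the drying rack. One hook carrier with a cross-shaped boomerang already hangs on the rail: slide it, and then every carrier from the stand, which you lift off its peg and hook over the rail on the loading side of the blue tape (next to the stand), along the rail until its saddle is wholly past the tape; beyond the tape only slide carriers, do not lift or carry them above the rail. When all carriers are past the tape, drape the V-shaped boomerangs by their elbows astride the rail on the loading side, touching neither each other nor a carrier, with everything hanging still, and leave the two paint jars alone.

Things in the scene. Friction and masses are not known exactly. Their poses are not given: they have to be found in the camera images.
- rack: fixed drying rack: a steel rail 14 mm thick on two wooden end posts. Origin on the table under the rail's middle; y along the rail to the drying end, x across, z up. Rail axis x = 0, z = 213 (top 220), free from y = -165 to +165 between 34 mm stop discs; posts 34 x 22 mm up to z = 220 at y = +-178 on feet 200 x 45 x 20. Under the rail only a strip of wood 12 mm high
- tape (a point): drying-side edge of the 12 mm band of blue tape round the rail, on the rail's axis (rack y = +10, z = 213). Loading side, next to the stand: rack y = -165 to +10. Drying side: y = +10 to +165, room for four carriers, saddle to saddle (they may touch there)
- stand: fixed painting stand: a board 400 x 100 x 18 with five gooseneck pegs in a row along its x, 72 mm apart. Origin on the table under the middle peg; x along the row away from the robot, z up. Carriers hang at x = -144, -72, 0, Vs at +72, +144. Each peg is 10 mm thick, level along x, top at z = 220; its upright is 26 mm beyond the hanging place, its tip, turned up to z = 227, 25 mm before it
- cross1: carrier: aluminium hook bracket with a white cross boomerang bolted on, 200 g. Origin: middle of its lowest edge; z up, y along the bar it hangs on, x across. On top a saddle, an inverted U 32 mm long (y), 32 wide outside (x), 22 inside, z = 157 to 185, with a 90 degree roof inside (ridge z = 180): pinch it from above across x, pads about at z = 178. Of cross1 to 3 two or three are present
- cross2: same as cross1. Of every carrier: the +x leg goes on down as a strap to z = 118 and turns in under the middle, so the bar leaves and enters by the mouth on the -x side, between the -x leg's foot (z = 157) and the bend (z = 123). To unhook lift 34 to 38 mm, move to the carrier's +x; to hook on, rail axis at z = 140, move to its -x until over the rail, lower
- cross3: same as cross1. Of every carrier: the cross is two wooden bars 150 x 32 x 9 mm set like an X in the x-z plane, centre at z = 58, reaching x = +-58 and z = 0 to 116; all but the saddle lies within y = +-10. When it hangs, the bar's axis is at z = 173 (10 mm peg) or 170 (14 mm rail)
- cross4: same as cross1, but it hangs on the rail from the start, somewhere on the loading side
- vee1: V-shaped wooden boomerang 12 mm thick (y), hanging elbow up, 100 g. Origin: midway between the arm ends, level with their lowest points; z up, y along the bar it sits astride, x across. Inner corner of the V at z = 80. Arms 36 wide, 76 degrees apart, reach x = +-89. Rounded elbow tops out at z = 127: pinch it from above across the thickness, fingertips not below z = 88. One or two are present
- vee2: same as vee1. Of both: the bar's axis rests at z = 72 (10 mm peg) or z = 69 (14 mm rail). To take a V off its peg or put it over the rail, raise it 95 mm above its resting height: then it is clear of the bar and passes over rail and carriers, but not over another hanging V. An absent V reads None
- jar_tall: a closed jar of paint, 60 mm across, 105 mm high, a bystander; origin at the centre of its foot
- jar_short: a closed jar of paint, 56 mm across, 75 mm high, a bystander; origin at the centre of its foot
There are look-alikes about, which are no part of the job. Leave any yellow look-alike of the cross2 alone.

How it is judged (in metres and radians):
On the way, in this order (a step that is already met when the one before it is completed fails the run):
1. every carrier hangs on the rail with its saddle past the tape (x of cross1 in the frame of rack between -0.025 and 0.025 m and z of cross1 in the frame of rack between 0.03 and 0.056 m and y of cross1 in the frame of rack between 0.022 and 0.165 m and angle between each of cross1, cross2, cross3, cross4's own z axis and vertical below 0.2 rad and angle between the y axis of each of cross1, cross2, cross3, cross4 and the y axis of rack, either way round below 0.3 rad and x of cross2 in the frame of rack between -0.025 and 0.025 m and z of cross2 in the frame of rack between 0.03 and 0.056 m and y of cross2 in the frame of rack between 0.022 and 0.165 m and x of cross3 in the frame of rack between -0.025 and 0.025 m and z of cross3 in the frame of rack between 0.03 and 0.056 m and y of cross3 in the frame of rack between 0.022 and 0.165 m and x of cross4 in the frame of rack between -0.025 and 0.025 m and z of cross4 in the frame of rack between 0.03 and 0.056 m and y of cross4 in the frame of rack between 0.022 and 0.165 m), for 0.3 s.
2. then every V hangs astride the rail on the loading side (x of vee1 in the frame of rack between -0.025 and 0.025 m and z of vee1 in the frame of rack between 0.134 and 0.156 m and y of vee1 in the frame of rack between -0.16 and 0.004 m and angle between each of vee1, vee2's own z axis and vertical below 0.2 rad and angle between the y axis of each of vee1, vee2 and the y axis of rack, either way round below 0.3 rad and x of vee2 in the frame of rack between -0.025 and 0.025 m and z of vee2 in the frame of rack between 0.134 and 0.156 m and y of vee2 in the frame of rack between -0.16 and 0.004 m), for 0.3 s.
At the end, for the whole second after the job is handed in: every carrier hangs upright on the rail 12 to 155 mm past the tape, every V astride the rail on the loading side (rack y -160 to 4 mm); square to the rail within 0.3 rad, within 25 mm of its axis, still, no V touching a V or a carrier (all of step 1 and all of step 2 and contact force between vee1 and vee2 below 0.05 N and contact force between each of vee1, vee2 and cross1 below 0.05 N and contact force between each of vee1, vee2 and cross2 below 0.05 N and contact force between each of vee1, vee2 and cross3 below 0.05 N and contact force between each of vee1, vee2 and cross4 below 0.05 N and linear speed of each of cross1, cross2, cross3, cross4, vee1, vee2 below 0.03 m/s).
It fails at once if a carrier was lifted upright (not just swinging) more than 25 mm above its hanging height over the drying side of the rail (more than 20 mm past the tape) ((y of cross1 in the frame of rack between 0.03 and 0.2 m and z of cross1 in the frame of rack above 0.068 m and x of cross1 in the frame of rack between -0.09 and 0.09 m and angle between cross1's own z axis and vertical below 0.25 rad) or (y of cross2 in the frame of rack between 0.03 and 0.2 m and z of cross2 in the frame of rack above 0.068 m and x of cross2 in the frame of rack between -0.09 and 0.09 m and angle between cross2's own z axis and vertical below 0.25 rad) or (y of cross3 in the frame of rack between 0.03 and 0.2 m and z of cross3 in the frame of rack above 0.068 m and x of cross3 in the frame of rack between -0.09 and 0.09 m and angle between cross3's own z axis and vertical below 0.25 rad) or (y of cross4 in the frame of rack between 0.03 and 0.2 m and z of cross4 in the frame of rack above 0.068 m and x of cross4 in the frame of rack between -0.09 and 0.09 m and angle between cross4's own z axis and vertical below 0.25 rad)).
It fails at once if a paint jar was knocked over or shifted more than 40 mm (distance of any of jar_tall, jar_short from where it was at the start of the episode above 0.04 m or angle between any of jar_tall, jar_short's own z axis and vertical above 0.4 rad).
Of cross1, cross2, cross3 only 2 to 3 are there at a start; the rules pass over those that are not, and their reading is None.
Of vee1, vee2 only 1 to 2 are there at a start; the rules pass over those that are not, and their reading is None.
At some moment in a run one of cross1, cross2, cross3, cross4 may be knocked a few centimetres aside while the robot is not near it.
It also fails if it takes over 210 s, if anything falls off the work surface, if the arm or the gripper's body presses on something with over 40 N, if the wrist force passes 120 N, or if a joint passes its speed limit or range.

ROBOT

A 6-joint arm with a two-finger parallel gripper is mounted at the origin on the work surface. World frame = base frame: x ahead of the robot, y to its left, z up, the work surface at z = 0. Lengths are in mm, angles in rad, forces in N, time in s.
With the tool pointing down it reaches from about 300 to 750 mm from the base axis. Payload 8.5 kg.
Tool frame: the origin (TCP) lies at the very end of the fingers, on their centre line; the grasp point (between the pads) lies 19 mm behind it; z points along the fingers, y is the line along which they close (so a half turn about z gives the same grasp; the last joint's range is limited). The gripper opens to 88 mm and grips with 3 to 60 N. Pads are 18 mm wide; open, the fingers measure 123 mm over their backs; the gripper's body (75 mm by 187 mm) begins 45 mm behind the grasp point.
Start: joints at [-0.215, 0.381, 1.297, -0, 1.464, -0.215], TCP at [549.982, 0.002, 238.748] pointing down, gripper open.
Joint ranges: [-3.11, 3.11], [-0.89, 2.33], [0.22, 2.48], [-1.42, 4.56], [0.17, 2.85], [-2.88, 2.88]. Speed limits (rad/s): [2.39, 2.39, 3.14, 3.14, 3.14, 3.14].

INTERFACE

Orientations are given as a rotation vector (axis times angle).
In Python, from plant import env gives the robot as it stands. Calls block until the motion is done:
- env.movep(position, orientation): joint-space move of the TCP to a pose.
- env.move_l(position, rotation=None, rate=150): straight line of the TCP; rotation=None keeps the orientation; rate is the mean speed in mm/s.
- env.move_joints(angles): joint-space move.
- env.grip(opening, newtons=None): finger opening in mm; newtons is the grip in N (None keeps the last); returns when the fingers have stopped.
- env.hold(seconds).
- env.solve_ik(position, orientation): joint angles nearest the present ones, or None.
- env.camera(name): name is "scene" or "side" or "wrist"; returns the picture (400x640x3 uint8, red, green, blue); there is no depth.
- env.calibration(name): a dict with "mtx" (3x3 intrinsics, pixels), "R" (3x3) and "t" (3): a world point X has camera coordinates R X + t. Camera axes: x right, y down, z forward; pixel columns grow to the right and rows downward; lengths in mm; the calibration is good to about 2 mm. A picture is of the moment at which its call begins: read the wrist's pose just before it. calibration takes no time and is no camera call; for the wrist camera it gives the pose at the moment of the call.
A pose or a line that the arm cannot do raises env.PlanningError and nothing moves.
- env.close_job(): hands the job in; it is judged then, once.
Trained networks look in the newest picture that a camera, given by its name, has taken for a name from the list of things; names that differ only in an ending like _2 or _b are one class to them, and where a whole thing is asked for, a point or a joint stands for the part that bears it (a point fixed in the world has none). Each returns a list of dicts, best first, with "p" (0 to 1); they miss things now and then, are a little off and sometimes report something else, mostly with a low value. They report only what shows in the picture. A call takes as long as a camera call. They do not tell look-alikes from the thing itself.
- env.find_in(thing, camera): "box" ([centre column, centre row, width, height] in pixels, round what is visible of it).
- env.trace(thing, camera): "mask" (400x640 bool, what is visible of it) and "box" ([centre column, centre row, width, height] in pixels, round what is visible of it).
- env.mark_of(thing, camera): "xy" ([column, row] in pixels: a listed point, or the origin of a listed thing).
Readings, each from a call of its own:
- env.current_t(): time.
- env.current_joints(): joint angles.
- env.current_joint_vel(): joint speeds.
- env.current_effort(): joint torques, N m.
- env.current_eef_pos(): TCP position.
- env.current_orientation(): TCP orientation.
- env.current_wrist_force(): force on the tool from outside, world axes, zero at the start.
- env.current_ft_torque(): the same for the moment, N m.
- env.current_opening(): finger opening in mm.
- env.current_gripper_force(): force on a finger pad.
Only numpy, scipy, OpenCV 4.12 (cv2) and the standard library are available. Lean on these libraries where they do the work, as an engineer would, in place of code of your own. Each camera call takes 0.05 s, during which the arm holds its last target. There are 200 camera calls.

## Working session

There is one attempt and no reset: what is moved stays moved. The work goes in short steps, each a Python script; the robot and the scene stay as the last script left them, time stands still between calls to the robot, and variables do not carry over. Pictures are saved under pics/ and viewed, at most 14 in all, crops included, and the job is handed in when it is done.

```bash
ls; mkdir -p pics; python3 - <<'E'
from plant import env
import cv2,numpy as np
for c in ["scene","side"]:
    im=env.camera(c); cv2.imwrite(f"pics/{c}0.png",im[:,:,::-1])
    k=env.calibration(c); print(c,k["mtx"].round(1).tolist(),k["R"].round(3).tolist(),k["t"].round(1).tolist())
    for n in ["rack","tape","stand","cross1","cross4","vee1","jar_tall","jar_short"]:
        print(n,[(np.round(d["xy"],1).tolist(),round(d["p"],2)) for d in env.mark_of(n,c)])
        if n!="tape": print("   box",[(np.round(d["box"]).tolist(),round(d["p"],2)) for d in env.find_in(n,c)])
print(env.current_t())
E
```

```text
pics
scene [[441.2, 0.0, 317.0], [0.0, 441.2, 198.3], [0.0, 0.0, 1.0]] [[0.639, 0.769, -0.007], [0.47, -0.397, -0.788], [-0.609, 0.501, -0.615]] [-230.9, -86.5, 1546.0]
rack [([395.6, 240.1], 0.81)]
   box [([394.0, 225.0, 140.0, 148.0], 0.82)]
tape [([408.5, 180.4], 0.63)]
stand [([254.0, 298.1], 0.92)]
   box [([261.0, 285.0, 127.0, 153.0], 0.79)]
cross1 [([249.5, 286.5], 0.91), ([189.2, 242.9], 0.8), ([219.2, 257.7], 0.69), ([150.0, 276.9], 0.65), ([373.9, 250.5], 0.64)]
   box [([250.0, 262.0, 42.0, 73.0], 0.94), ([214.0, 232.0, 40.0, 73.0], 0.74), ([378.0, 224.0, 26.0, 67.0], 0.72), ([184.0, 217.0, 45.0, 64.0], 0.7)]
cross4 [([249.5, 286.5], 0.91), ([189.2, 242.9], 0.8), ([219.2, 257.7], 0.69), ([150.0, 276.9], 0.65), ([373.9, 250.5], 0.64)]
   box [([250.0, 262.0, 42.0, 73.0], 0.94), ([214.0, 232.0, 40.0, 73.0], 0.74), ([378.0, 224.0, 26.0, 67.0], 0.72), ([184.0, 217.0, 45.0, 64.0], 0.7)]
vee1 [([289.0, 294.0], 0.76), ([267.3, 274.8], 0.7)]
   box [([287.0, 282.0, 68.0, 68.0], 0.79), ([267.0, 266.0, 63.0, 68.0], 0.65)]
jar_tall [([360.5, 309.0], 0.85)]
   box [([361.0, 299.0, 2
[... 711 characters left out ...]
347.0, 271.0, 15.0, 75.0], 0.7), ([351.0, 188.0, 41.0, 57.0], 0.61)]
cross4 [([257.1, 378.7], 0.98), ([291.5, 304.9], 0.84), ([291.2, 168.9], 0.7), ([347.0, 291.7], 0.65), ([348.8, 210.0], 0.61), ([232.1, 327.1], 0.61)]
   box [([222.0, 312.0, 32.0, 77.0], 0.85), ([287.0, 284.0, 19.0, 80.0], 0.79), ([258.0, 359.0, 41.0, 81.0], 0.75), ([347.0, 271.0, 15.0, 75.0], 0.7), ([351.0, 188.0, 41.0, 57.0], 0.61)]
vee1 [([378.3, 257.6], 0.95), ([397.9, 255.0], 0.93)]
   box [([379.0, 248.0, 32.0, 65.0], 0.93), ([406.0, 245.0, 36.0, 63.0], 0.88)]
jar_tall [([396.7, 245.5], 0.86)]
   box [([397.0, 242.0, 19.0, 22.0], 0.8)]
jar_short [([291.6, 167.8], 0.74)]
   box [([292.0, 164.0, 16.0, 26.0], 0.53)]
1.6
```

```bash
python3 - <<'E'
import cv2
a=cv2.imread("pics/scene0.png")[120:345,120:500];b=cv2.imread("pics/side0.png")[100:400,190:510]
cv2.imwrite("pics/sceneC.png",cv2.resize(a,None,fx=2.1,fy=2.1,interpolation=2));cv2.imwrite("pics/sideC.png",cv2.resize(b,None,fx=2,fy=2,interpolation=2))
E
```

```text
(no output)
```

View pics/sceneC.png

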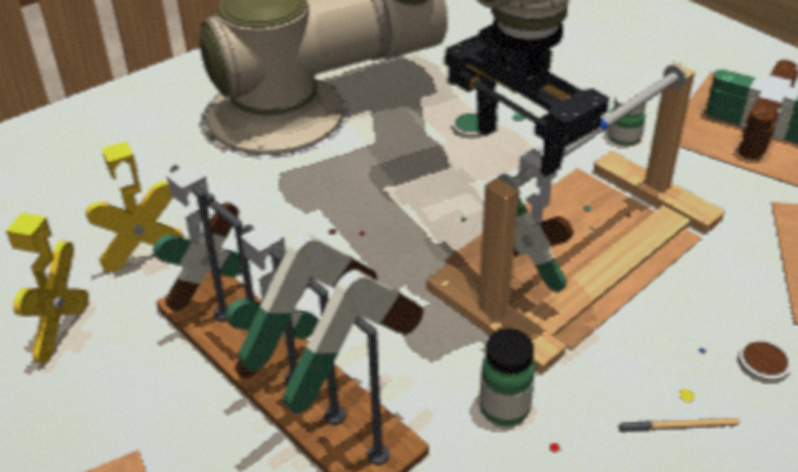

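View pics/sideC.png

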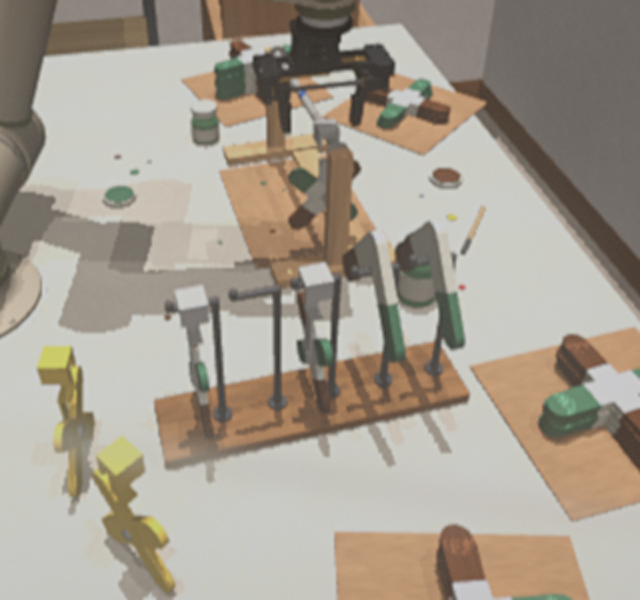

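The scene picture (crop, 2.1x) shows real white carriers at scene px (249,286) and (219,258 origin), which hang on stand pegs 0 and -144. Peg -72 is empty. Cross4 is on the rail at (374,250), and the Vs are at (289,294) and (267,275).
Things that could be mistaken for the carriers:
- **Yellow look-alikes:** two standing at about (140,265) and (185,220). I'll leave them alone.
- **Crosses lying on boards:** px about (480,170) in scene, plus the boards at side right and bottom. Not part of the job.

Next I'll fit the rack and stand poses.

```bash
cat > h.py <<'E'
from plant import env
import cv2,numpy as np
from scipy.optimize import least_squares
from scipy.spatial.transform import Rotation as Ro
def proj(P,k):
    c=np.atleast_2d(P)@np.array(k["R"]).T+k["t"]; u=c@np.array(k["mtx"]).T; return u[:,:2]/u[:,2:]
def onplane(px,k,z):
    r=np.array(k["R"]).T@np.linalg.inv(k["mtx"])@[px[0],px[1],1.]; o=-np.array(k["R"]).T@k["t"]
    return o+r*(z-o[2])/r[2]
def w(pose,p):
    x,y,a=pose; p=np.atleast_2d(p).astype(float); c,s=np.cos(a),np.sin(a)
    return np.c_[x+c*p[:,0]-s*p[:,1],y+s*p[:,0]+c*p[:,1],p[:,2]]
def fit(obs,x0,loss="soft_l1"):  # obs: (k, local pt, px)
    f=lambda q:np.concatenate([(proj(w(q,p),k)-px).ravel() for k,p,px in obs])
    r=least_squares(f,x0,loss=loss,x_scale=[10,10,.05]); return r.x,f(r.x).reshape(-1,2)
E
python3 - <<'E'
from h import *
S=env.calibration("scene");D=env.calibration("side")
sc=lambda x,y:(x/2.1+120,y/2.1+120); sd=lambda x,y:(x/2+190,y/2+100)
rack=[(S,(0,0,0),(395.6,240.1)),(D,(0,0,0),(337,202)),(S,(0,10,213),(408.5,180.4)),(D,(0,10,213),(341.6,147.5)),
(S,(0,-178,220),sc(500,187)),(S,(0,178,220),sc(683,75)),(D,(0,-178,220),sd(339,152))]
print([onplane(o[2],o[0],o[1][2]).round() .tolist() for o in rack])
a=onplane(rack[4][2],S,220);b=onplane(rack[5][2],S,220);d=b-a
q,r=fit(rack,[*((a+b)/2)[:2],np.arctan2(-d[0],d[1])]);print(q.round(3).tolist(),r.round(1).tolist())
st=[(S,(0,0,0),(254,298.1)),(D,(0,0,0),(344.9,300.4))]
for i,p in enumerate([(222,413),(278,402),(333,391),(383,379),(433,368)]): st.append((D,(-118+72*i,0,20),sd(*p)))
for i,p in {0:(218,315),3:(336,412),4:(377,455)}.items(): st.append((S,(-118+72*i,0,20),sc(*p)))
q2,r=fit(st,[*onplane(st[0][2],S,0)[:2],0.]);print(q2.round(3).tolist(),r.round(1).tolist())
for n,pts in [("j",[(360.5,309.0),(416.6,185.5)])]: print([onplane(p,S,0).round().tolist() for p in pts], [onplane(p,D,0).round().tolist() for p in [(396.7,245.5),(291.6,167.8)]])
print("yellow",[onplane(p,S,0).round().tolist() for p in [(150,276.9),(189.2,242.9)]],[onplane(p,D,0).round().tolist() for p in [(257.1,378.7),(232,327.1)]])
im=env.camera("wrist");cv2.imwrite("pics/wr0.png",im[:,:,::-1]);k=env.calibration("wrist");print(k["R"].round(2).tolist(),(-k["R"].T@k["t"]).round().tolist(),k["mtx"][0,0])
print(env.current_orientation())
E
```

```text
[[555.0, 134.0, 0.0], [544.0, 142.0, 0.0], [563.0, 142.0, 213.0], [558.0, 145.0, 213.0], [569.0, -45.0, 220.0], [557.0, 301.0, 220.0], [567.0, -42.0, 220.0]]
[558.179, 134.593, 0.051] [[0.9, 0.5], [4.5, 0.7], [-1.1, -1.3], [0.1, 0.1], [-0.1, -0.7], [0.2, -2.6], [0.2, 0.3]]
[472.403, -296.418, 0.082] [[0.6, 0.8], [0.7, 2.2], [0.1, 0.8], [-0.4, 0.3], [-1.2, -0.1], [-0.2, 0.2], [0.2, 0.1], [2.4, -1.2], [-0.5, 0.7], [0.7, -1.1]]
[[666.0, -114.0, -0.0], [420.0, 387.0, 0.0]] [[675.0, -113.0, 0.0], [413.0, 405.0, 0.0]]
yellow [[232.0, -468.0, 0.0], [180.0, -328.0, 0.0]] [[234.0, -464.0, 0.0], [179.0, -318.0, 0.0]]
[[1.0, -0.0, -0.0], [-0.0, -0.95, 0.31], [-0.0, -0.31, -0.95]] [550.0, 81.0, 385.0] 294.58159594020924
[-2.22146556e+00 -2.22139678e+00  6.38477276e-06]
```

View pics/wr0.png

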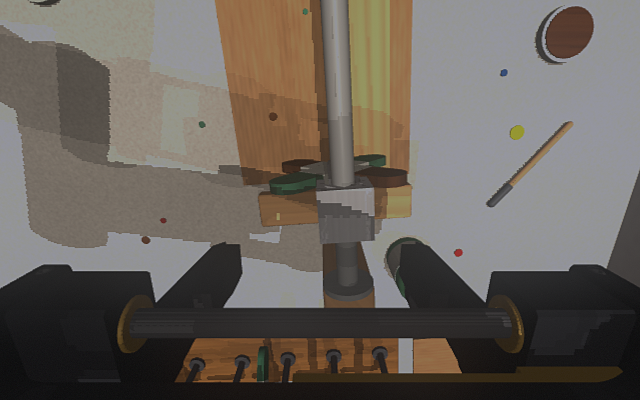

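The wrist picture shows cross4's saddle at (346,205) on the rail, with the rail edges at columns 320–350 in row 0. The stand pegs are at the bottom edge. Next is a close look at the stand.

```bash
python3 - <<'E'
from h import *
import pickle
k=env.calibration("wrist")
print("rail",[onplane(p,k,213).round(1).tolist() for p in [(335,2),(342,170)]],"cross4 saddle top z228", [onplane(p,k,228).round(1).tolist() for p in [(318,187),(374,187),(320,213),(373,213)]])
o=env.current_orientation()
out=[]
for i,p in enumerate([(400,-290,370),(560,-290,420)]):
    env.movep(p,o); k=env.calibration("wrist"); im=env.camera("wrist"); cv2.imwrite(f"pics/st{i}.png",im[:,:,::-1]); pickle.dump(k,open(f"st{i}.pkl","wb"))
    print((-k["R"].T@k["t"]).round().tolist(),env.current_t())
a=[cv2.imread(f"pics/st{i}.png")[:330] for i in (0,1)]
cv2.imwrite("pics/st.png",cv2.resize(np.vstack(a),None,fx=.9,fy=.9))
E
```

```text
rail [[557.6, 130.9, 213.0], [563.0, 45.2, 213.0]] cross4 saddle top z228 [[548.8, 38.8, 228.0], [579.7, 38.8, 228.0], [549.9, 23.5, 228.0], [580.0, 23.5, 228.0]]
[400.0, -209.0, 516.0] 3.025
[560.0, -209.0, 566.0] 3.7833
```

View pics/st.png

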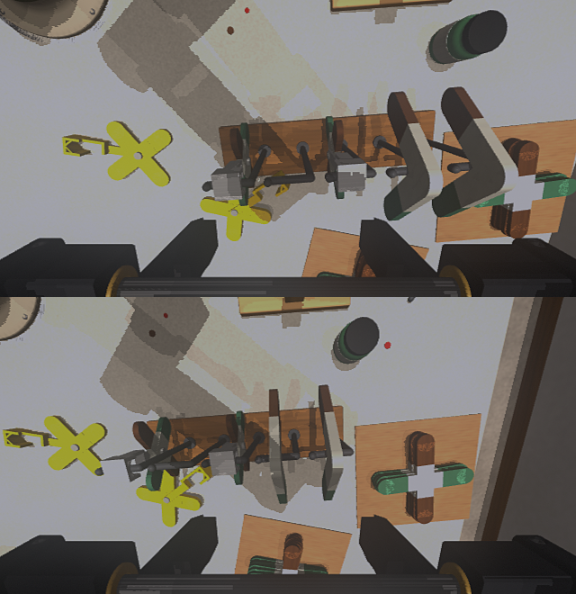

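The wrist views show carrier saddles at st0 px ~(255,205) and (390,197), both grey/white. A yellow look-alike lies at (261,235) and another at (155,172). I'll check the choice, and which side the mouth is on, in a close crop.

```bash
python3 - <<'E'
from h import *
import pickle
k=pickle.load(open("st0.pkl","rb"))
print("yellow",[onplane(p,k,10).round().tolist() for p in [(261,235),(155,172)]])
a=cv2.imread("pics/st0.png")[120:270,215:425]
S=env.calibration("scene");D=env.calibration("side")
b=cv2.imread("pics/scene0.png")[190:310,165:285]; c=cv2.imread("pics/side0.png")[225:330,265:370]
r=lambda i,h:cv2.resize(i,(int(i.shape[1]*h/i.shape[0]),h),interpolation=cv2.INTER_CUBIC)
top=r(a,360);bot=np.hstack([r(b,240),r(c,240)]);bot=np.hstack([bot,np.zeros((240,top.shape[1]-bot.shape[1],3),np.uint8)]) 
cv2.imwrite("pics/close.png",np.vstack([top,bot])); print(top.shape)
E
```

```text
yellow [[290.0, -436.0, 10.0], [112.0, -316.0, 10.0]]
(360, 504, 3)
```

View pics/close.png

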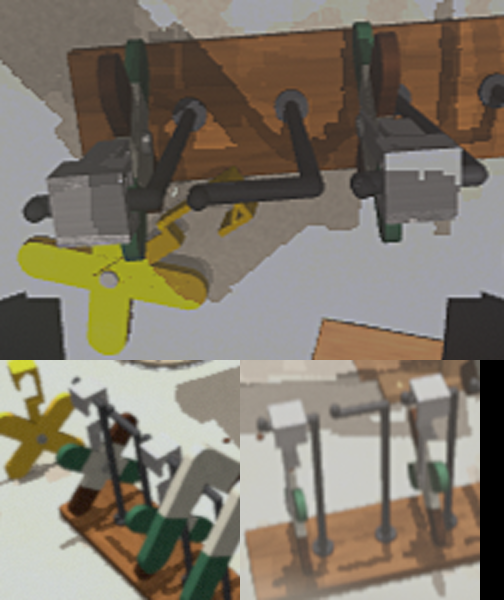

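```bash
python3 - <<'E'
from h import *
import pickle
R0=Ro.from_rotvec(env.current_orientation())
R=(Ro.from_euler("x",-0.75)*R0)
print(R.apply([0,0,1]).round(2))
env.movep((405,-185,320),R.as_rotvec()); k=env.calibration("wrist"); im=env.camera("wrist"); pickle.dump(k,open("tl.pkl","wb"))
cv2.imwrite("pics/tl_full.png",im[:,:,::-1]); cv2.imwrite("pics/tl.png",cv2.resize(im[:300,100:540,::-1],None,fx=1.8,fy=1.8)[:, :800]); print(env.current_t(),(-k["R"].T@k["t"]).round())
E
```

```text
[-0.   -0.68 -0.73]
4.8167 [406. -27. 374.]
```

View pics/tl.png

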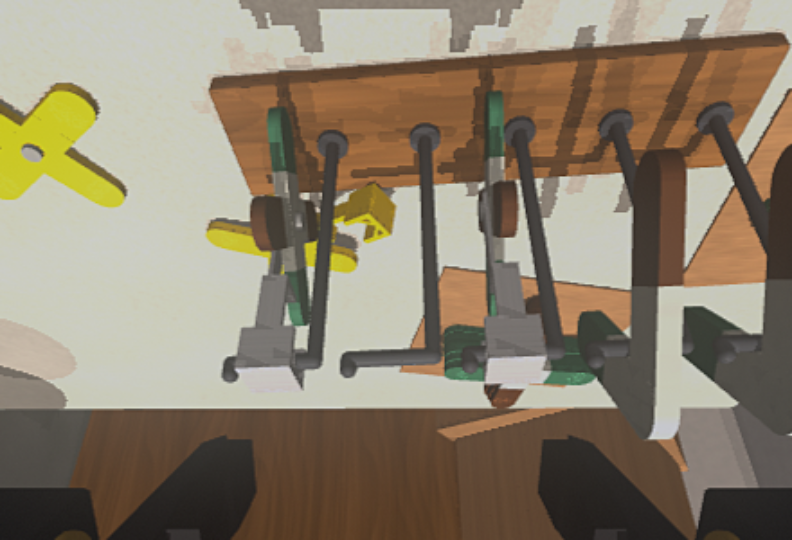

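Both carriers have the strap on the +y side (tilted view, saddles at crop px (268,360) and (517,355)). Unhooking is therefore lift, then move to stand +y. Next I'll refine the rack and stand fits.

```bash
python3 - <<'E'
from h import *
import pickle
K0=pickle.load(open("st0.pkl","rb"));T=pickle.load(open("tl.pkl","rb"));D=env.calibration("side");S=env.calibration("scene")
tl=lambda x,y:(x/1.8+100,y/1.8); cl=lambda x,y:(x/2.4+215,y/2.4+120); sd=lambda x,y:(x/2+190,y/2+100)
st=[]
for i,p in enumerate([(333,143),(425,137),(520,131),(617,123),(715,116)]): st.append((T,(-118+72*i,0,20),tl(*p)))
for i,p in enumerate([(190,112),(290,105)]): st.append((K0,(-118+72*i,0,20),cl(*p)))
st+=[(T,(-97,0,220),tl(347,363)),(T,(-46,0,215),tl(437,353)),(K0,(-97,0,220),cl(200,197)),(K0,(-46,0,217),cl(312,187))]
for i,p in enumerate([(222,413),(278,402),(333,391),(383,379),(433,368)]): st.append((D,(-118+72*i,0,20),sd(*p)))
for nm,sub in [("all",st),("wrist",st[:11])]:
    q,r=fit(sub,[472,-296,.08]);print(nm,q.round(3).tolist(),r.round(1).tolist())
# rail edges in wr0
im=cv2.cvtColor(cv2.imread("pics/wr0.png"),cv2.COLOR_BGR2GRAY).astype(int)
for row in (5,40,80,120,160,180,200,220,238): 
    g=np.diff(im[row,290:400]); j=np.argsort(-abs(g))[:8]; print(row,sorted([(int(x)+290,int(g[x])) for x in j]))
print(im[170:260:2,346].tolist(),im[270:312:2,348].tolist())
E
```

```text
all [473.505, -296.181, 0.078] [[0.1, -0.1], [0.1, -0.4], [-0.4, -0.7], [-0.6, -0.0], [0.0, 0.0], [-0.1, 0.2], [0.5, -0.1], [1.1, 1.1], [-1.5, 0.7], [-0.5, -0.2], [0.9, -0.5], [0.5, 0.5], [-0.0, 0.1], [-0.8, -0.2], [0.3, 0.2], [0.7, 0.2]]
wrist [473.569, -296.269, 0.077] [[0.1, -0.1], [0.1, -0.3], [-0.3, -0.6], [-0.6, 0.1], [0.0, 0.1], [-0.0, 0.2], [0.5, -0.1], [1.1, 1.1], [-1.5, 0.7], [-0.4, -0.2], [1.0, -0.4]]
5 [(309, -33), (319, -15), (321, 13), (345, -12), (346, -17), (347, 19), (348, 43), (389, -23)]
40 [(311, -11), (312, -33), (323, 14), (324, 11), (347, -21), (348, 15), (349, 48), (389, -21)]
80 [(314, -30), (325, 16), (335, 21), (347, -10), (348, -12), (350, 27), (351, 30), (389, -18)]
120 [(310, -12), (316, -11), (317, -32), (350, -16), (351, 15), (352, 44), (389, -18), (393, 11)]
160 [(313, 16), (320, -33), (330, 19), (353, -17), (384, 15), (385, 38), (386, 16), (389, -22)]
180 [(316, 16), (328, 9), (330, -9), (332, 12), (352, -10), (353, -19), (354, -10), (368, -12)]
200 [(292, -12), (319, 24), (320, 37), (373, -32), (374, -21), (381, 13), (386, 15), (387, 29)]
220 [(317, -11), (324, 9), (326, -9), (370, -9), (373, 16), (374, 24), (381, 17), (382, 32)]
238 [(318, -9), (319, -22), (325, 7), (370, -17), (373, 23), (374, 44), (375, 9), (398, -27)]
[119, 120, 119, 119, 119, 119, 122, 111, 88, 60, 153, 138, 138, 138, 137, 138, 136, 139, 81, 79, 80, 79, 80, 80, 91, 91, 90, 90, 90, 91, 91, 90, 89, 89, 89, 90, 82, 77, 77, 69, 68, 70, 70, 68, 69] [77, 76, 77, 77, 78, 78, 77, 75, 62, 55, 55, 54, 53, 76, 75, 75, 79, 79, 81, 40, 42]
```

```bash
python3 - <<'E'
from h import *
import pickle
# rebuild wr0 calibration from st0 (same orientation, pure translation)
K=pickle.load(open("st0.pkl","rb")); c0=-K["R"].T@K["t"]; c=c0+np.array([549.982-400,0.002+290,238.748-370]); W=dict(K); W["t"]=-K["R"]@c
L=[onplane(p,W,213) for p in [(333.5,5),(335.8,40),(337.9,80)]];print(np.round(L,1).tolist())
print([onplane(p,W,228).round(1).tolist() for p in [(346.8,189),(346.8,241)]])
S=env.calibration("scene");D=env.calibration("side")
sc=lambda x,y:(x/2.1+120,y/2.1+120); sd=lambda x,y:(x/2+190,y/2+100)
rack=[(S,(0,0,0),(395.6,240.1)),(S,(0,10,213),(408.5,180.4)),(D,(0,10,213),(341.6,147.5)),(S,(0,-178,220),sc(500,187)),(S,(0,178,220),sc(683,75)),(D,(0,-178,220),sd(339,152))]
f=lambda q:np.concatenate([(proj(w(q,p),k)-px).ravel() for k,p,px in rack]+[[2*((P[0]-q[0])*np.cos(q[2])+(P[1]-q[1])*np.sin(q[2])) for P in L]])
r=least_squares(f,[558,135,.05],loss="soft_l1",x_scale=[10,10,.05]);print(r.x.round(3).tolist(),r.fun.round(1).tolist())
# look down at the drying half
R0=Ro.from_euler("z",np.pi/2).as_matrix()@np.diag([1,-1,-1.])
env.movep((555,110,330),Ro.from_matrix(R0).as_rotvec());W=env.calibration("wrist");im=env.camera("wrist");cv2.imwrite("pics/rk.png",im[:,:,::-1]);pickle.dump(W,open("rk.pkl","wb"))
print([(np.round(d["xy"],1).tolist(),round(d["p"],2),onplane(d["xy"],W,213).round(1).tolist()) for d in env.mark_of("tape","wrist")],env.current_t())
E
```

```text
[[557.1, 130.2, 213.0], [558.5, 114.5, 213.0], [560.0, 95.2, 213.0]]
[[565.1, 38.4, 228.0], [565.9, 7.0, 228.0]]
[557.423, 134.285, 0.057] [0.6, 0.4, -1.4, -1.4, -0.1, 0.2, -0.1, -0.7, -0.4, -2.8, 0.3, 0.3, -1.1, -0.1, 0.7]
[([321.7, 161.6], 0.69, [556.4, 143.1, 213.0])] 6.1333
```

View pics/rk.png

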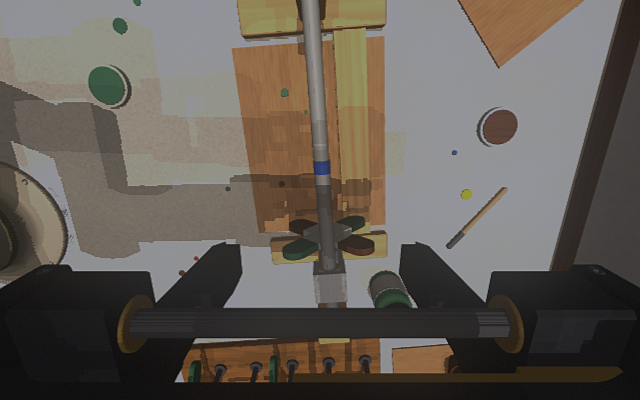

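The rack view shows the tape's drying edge at (322,161), the rail running from (310,0) to (322,180), and cross4's saddle at (330,285). I'll refine the rail yaw, then slide cross4.

```bash
python3 - <<'E'
from h import *
import pickle
W=pickle.load(open("rk.pkl","rb"))
im=cv2.imread("pics/rk.png").astype(int); g=cv2.GaussianBlur(im.astype(np.float32),(3,3),0)
for row in (50,80,110,130,145,165,190,215):
    d=abs(np.diff(g[row,295:350],axis=0)).sum(1); j=[x for x in range(1,len(d)-1) if d[x]>=d[x-1] and d[x]>d[x+1] and d[x]>15]
    print(row,[(x+295.5,int(d[x])) for x in j])
E
```

```text
50 [(297.5, 53), (305.5, 37), (311.5, 23), (314.5, 21), (319.5, 38), (322.5, 41), (331.5, 17), (334.5, 59)]
80 [(306.5, 41), (308.5, 38), (313.5, 22), (321.5, 37), (323.5, 33), (336.5, 36)]
110 [(304.5, 28), (306.5, 28), (309.5, 38), (311.5, 40), (315.5, 22), (319.5, 21), (323.5, 38), (326.5, 35), (335.5, 19), (337.5, 43)]
130 [(299.5, 18), (310.5, 47), (312.5, 39), (317.5, 20), (320.5, 18), (324.5, 27), (327.5, 36), (336.5, 21), (338.5, 38)]
145 [(310.5, 37), (313.5, 50), (318.5, 18), (321.5, 19), (325.5, 44), (328.5, 32), (337.5, 23), (339.5, 39)]
165 [(313.5, 58), (329.5, 62), (338.5, 20), (340.5, 45)]
190 [(315.5, 26), (326.5, 16), (330.5, 23), (341.5, 23)]
215 [(317.5, 21), (342.5, 23)]
```

```bash
cat >> h.py <<'E'
STAND=np.array([473.5,-296.2,.078])
def rot(phi): return (Ro.from_euler("z",phi)*Ro.from_matrix(np.diag([1.,-1,-1]))).as_rotvec()
def P(fr,x,y,z): return w(fr,(x,y,z))[0]
E
python3 - <<'E'
from h import *
import pickle
W=pickle.load(open("rk.pkl","rb"))
L=np.array([onplane(p,W,213) for p in [(313.5,50),(314.9,80),(317.7,110),(318.8,130),(319.6,145),(321.5,165),(323,190)]]);print(L.round(1).tolist())
p=np.polyfit(L[:,1],L[:,0],1);print("yaw",-p[0],"x at 133.3",np.polyval(p,133.3),"at 23",np.polyval(p,23))
# feasibility of poses
for nm,pos,ph in [("c144",P(STAND,-144,0,201),.078),("c0",P(STAND,0,0,201),.078),("v72",P(STAND,72,0,330),np.pi/2+.078),("v144",P(STAND,144,0,330),np.pi/2+.078),
  ("rk-",(563,30,202),np.pi/2+.07),("rk+",(549,275,202),np.pi/2+.07),("side",(470,30,240),np.pi/2+.07),("v",(563,30,330),.07),("v2",(560,90,330),.07)]:
    q=env.solve_ik(pos,rot(ph)); print(nm,None if q is None else np.round(q,2).tolist())
E
```

```text
[[549.8, 233.3, 213.0], [550.8, 211.0, 213.0], [553.0, 187.4, 213.0], [553.9, 170.8, 213.0], [554.5, 157.9, 213.0], [556.2, 140.1, 213.0], [557.6, 116.7, 213.0]]
yaw 0.06846606691516889 x at 133.3 556.4643618007368 at 23 564.01616898148
c144 [-1.01, 0.24, 1.62, -0.0, 1.28, 0.48]
c0 [-0.77, 0.43, 1.34, -0.0, 1.38, 0.72]
v72 [-0.68, 0.47, 0.9, 0.0, 1.78, -0.76]
v144 [-0.61, 0.6, 0.66, 0.0, 1.88, -0.68]
rk- [-0.16, 0.43, 1.32, -0.0, 1.39, -0.23]
rk+ [0.27, 0.52, 1.17, -0.0, 1.45, 0.2]
side [-0.19, 0.24, 1.5, -0.0, 1.4, -0.26]
v [-0.16, 0.36, 1.07, 0.0, 1.71, 1.34]
v2 [-0.05, 0.37, 1.06, 0.0, 1.72, 1.45]
```

```bash
cat >> h.py <<'E'
RACK=np.array([556.7,133.3,.068])
RP=np.pi/2+RACK[2]; SP=STAND[2]
def st(m=""): print(m,"t",round(env.current_t(),1),"pos",np.round(env.current_eef_pos(),1).tolist(),"open",round(env.current_opening(),1),"F",np.round(env.current_wrist_force(),1).tolist())
def slide(y0,y1,grab=True):
    if grab:
        env.grip(60,25); env.movep(P(RACK,0,y0,270),rot(RP)); env.move_l(P(RACK,0,y0,202),rate=120); env.grip(20,25); st("gripped")
    env.move_l(P(RACK,0,y0,203.5),rate=40); env.move_l(P(RACK,0,y1,203.5),rate=110); env.move_l(P(RACK,0,y1,202),rate=40); st("slid")
    env.grip(60); env.move_l(P(RACK,0,y1,290),rate=200)
E
python3 - <<'E'
from h import *
slide(-111,141); st()
S=env.calibration("scene");env.camera("scene")
print([(np.round(d["xy"]).tolist(),round(d["p"],2),onplane(d["xy"],S,43).round().tolist()) for d in env.mark_of("cross4","scene")])
E
```

```text
gripped t 8.5 pos [564.4, 22.5, 202.2] open 31.8 F [0.4, 0.2, 1.2]
slid t 11.4 pos [547.2, 273.7, 202.9] open 31.6 F [-2.6, -2.4, 6.2]
 t 12.6 pos [546.8, 273.9, 288.8] open 60.1 F [-0.3, -0.1, -1.0]
[([428.0, 210.0], 0.87, [556.0, 268.0, 43.0]), ([152.0, 278.0], 0.87, [281.0, -472.0, 43.0]), ([253.0, 288.0], 0.84, [473.0, -297.0, 43.0]), ([220.0, 258.0], 0.61, [330.0, -307.0, 43.0]), ([186.0, 238.0], 0.56, [203.0, -342.0, 43.0])]
```

```bash
cat >> h.py <<'E'
def take(px):
    env.grip(60,25); env.movep(P(STAND,px,0,310),rot(SP)); env.move_l(P(STAND,px,0,201),rate=150); env.grip(20,25); st("gripped")
    env.move_l(P(STAND,px,0,237),rate=70); st("lifted"); env.move_l(P(STAND,px,95,237),rate=110); st("off")
E
python3 - <<'E'
from h import *
take(0)
env.movep(P(RACK,-95,-105,233),rot(RP)); st("at rack"); env.hold(.3)
im=env.camera("scene")[130:280,300:500,::-1]; im2=env.camera("side")[110:250,260:430,::-1]
cv2.imwrite("pics/hold.png",np.vstack([cv2.resize(im,(600,300),interpolation=2),cv2.resize(im2,(600,300),interpolation=2)]))
E
```

```text
gripped t 16.4 pos [473.6, -296.6, 201.3] open 31.8 F [-0.1, -2.9, 1.4]
lifted t 17.1 pos [473.4, -296.0, 236.6] open 31.6 F [-0.3, 0.2, -2.1]
off t 18.1 pos [466.2, -202.0, 237.0] open 31.8 F [-0.1, -0.2, -2.1]
at rack t 19.1 pos [469.4, 21.4, 233.0] open 31.5 F [0.7, -0.0, -1.9]
```

View pics/hold.png

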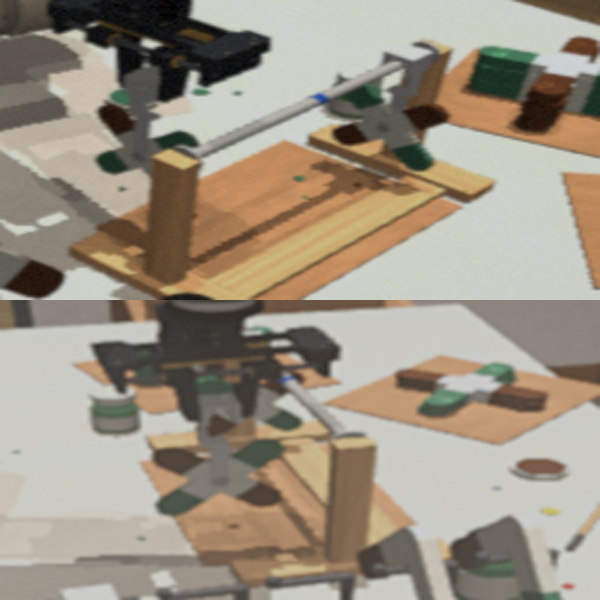

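The carrier is held upright on the near side with its mouth toward the rail (side crop (220,450)), and cross4 sits at the far end. Now I'll hook it on and slide it.

```bash
python3 - <<'E'
from h import *
env.move_l(P(RACK,0,-105,233),rate=80); st("in"); f=env.current_wrist_force()
env.move_l(P(RACK,0,-105,202.5),rate=50); st("down")
E
```

```text
in t 20.8 pos [563.5, 28.5, 233.1] open 32.1 F [0.5, 0.2, -1.7]
down t 21.6 pos [563.8, 28.5, 202.4] open 31.8 F [-0.1, 0.2, -1.3]
```

```bash
python3 - <<'E'
from h import *
slide(-105,100,grab=False); env.hold(.5)
env.movep((430,-240,330),rot(RP)); W=env.calibration("wrist")
cv2.imwrite("pics/pre.png",env.camera("wrist")[100:300,:,::-1])
S=env.calibration("scene");im=env.camera("scene")
print([(np.round(d["xy"]).tolist(),round(d["p"],2),onplane(d["xy"],S,43).round().tolist()) for d in env.mark_of("cross4","scene")])
a=cv2.resize(im[130:280,330:480,::-1],(400,400),interpolation=2);b=cv2.resize(env.camera("side")[110:310,250:450,::-1],(400,400),interpolation=2)
cv2.imwrite("pics/r2.png",np.hstack([a,b]));st()
E
```

```text
slid t 24.1 pos [550.0, 232.7, 202.6] open 31.5 F [-2.4, -1.7, 3.8]
[([428.0, 210.0], 0.77, [558.0, 265.0, 43.0]), ([154.0, 277.0], 0.66, [283.0, -469.0, 43.0]), ([222.0, 257.0], 0.63, [332.0, -303.0, 43.0]), ([186.0, 238.0], 0.59, [202.0, -340.0, 43.0]), ([255.0, 303.0], 0.23, [514.0, -318.0, 43.0])]
 t 27.8 pos [430.3, -239.5, 329.9] open 60.1 F [-0.1, 0.8, -0.1]
```

View pics/r2.png

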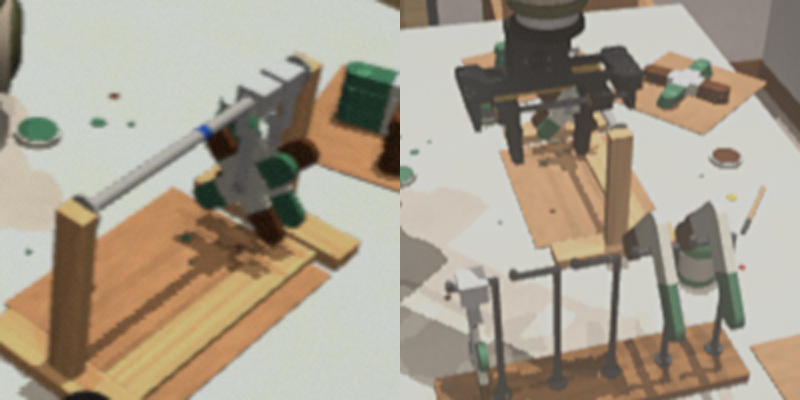

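Two carriers now hang side by side past the tape (crop (280,90)). The remaining one is still on peg -144.

```bash
python3 - <<'E'
from h import *
take(-144)
if env.current_opening()<29: raise SystemExit("no grip")
env.movep(P(RACK,-95,-105,233),rot(RP)); env.move_l(P(RACK,0,-105,233),rate=80); st("in")
env.move_l(P(RACK,0,-105,202.5),rate=50); st("down")
slide(-105,60,grab=False); env.hold(.3)
env.movep((430,-200,380),rot(RP))
S=env.calibration("scene");im=env.camera("scene")
print([(np.round(d["xy"]).tolist(),round(d["p"],2),onplane(d["xy"],S,43).round().tolist()) for d in env.mark_of("cross4","scene")])
a=cv2.resize(im[130:280,330:480,::-1],(400,400),interpolation=2);b=cv2.resize(im[200:350,170:320,::-1],(400,400),interpolation=2)
cv2.imwrite("pics/r3.png",np.hstack([a,b]));st()
E
```

```text
gripped t 30.6 pos [330.1, -307.9, 201.3] open 32.3 F [1.1, -3.3, 1.7]
lifted t 31.2 pos [329.8, -307.1, 236.6] open 31.8 F [0.2, 0.0, -2.8]
off t 32.3 pos [322.7, -213.2, 237.0] open 31.8 F [-0.0, 1.0, -1.6]
in t 34.7 pos [563.5, 28.5, 233.1] open 31.5 F [-0.3, -0.0, -2.6]
down t 35.4 pos [563.8, 28.5, 202.4] open 32.1 F [-0.4, -0.1, -3.0]
slid t 37.6 pos [552.7, 192.7, 202.5] open 31.9 F [-2.3, -2.5, 3.9]
[([421.0, 216.0], 0.9, [562.0, 228.0, 43.0]), ([188.0, 238.0], 0.72, [207.0, -337.0, 43.0]), ([430.0, 210.0], 0.7, [559.0, 272.0, 43.0]), ([151.0, 276.0], 0.7, [273.0, -474.0, 43.0]), ([410.0, 218.0], 0.67, [549.0, 198.0, 43.0]), ([395.0, 242.0], 0.57, [586.0, 90.0, 43.0])]
 t 40.7 pos [430.4, -199.4, 379.8] open 59.7 F [-0.1, 0.4, 0.4]
```

View pics/r3.png

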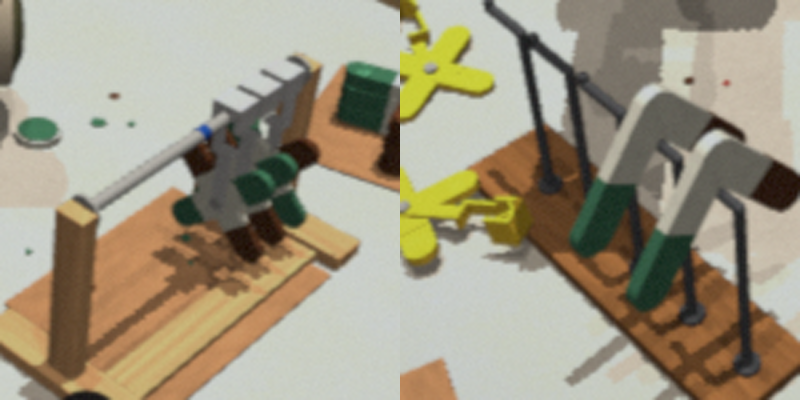

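All three carriers hang past the tape, with saddles in crop at (230,105), (260,85) and (290,65), and the tape at (205,130) is clear. Now the first V.

```bash
cat >> h.py <<'E'
def vee(px,y):
    env.grip(50,25); env.movep(P(STAND,px,0,340),rot(SP+np.pi/2)); env.move_l(P(STAND,px,0,233),rate=120); env.grip(4,25); st("gripped")
    if env.current_opening()<9: raise SystemExit("no V")
    env.move_l(P(STAND,px,0,331),rate=100); st("up"); env.move_l(P(STAND,px,150,333),rate=130)
    env.movep(P(RACK,0,y-25,333),rot(RACK[2])); env.move_l(P(RACK,0,y,333),rate=60); env.hold(.3); st("over")
    env.move_l(P(RACK,0,y,236),rate=80); env.move_l(P(RACK,0,y,234),rate=15); st("down")
E
python3 - <<'E'
from h import *
vee(72,-40)
im=env.camera("scene")
cv2.imwrite("pics/v1.png",np.hstack([cv2.resize(im[110:280,320:490,::-1],(400,400),interpolation=2),cv2.resize(env.camera("side")[100:250,260:410,::-1],(400,400),interpolation=2)]))
E
```

```text
gripped t 43.4 pos [545.2, -290.6, 233.0] open 11.6 F [-0.0, -0.5, 0.6]
up t 44.6 pos [545.2, -290.5, 330.3] open 11.7 F [0.5, -0.7, -1.4]
over t 48.5 pos [559.5, 93.2, 333.0] open 11.9 F [0.2, -0.3, -1.5]
down t 50.1 pos [559.8, 93.4, 234.3] open 11.5 F [2.6, -0.2, 0.3]
```

View pics/v1.png

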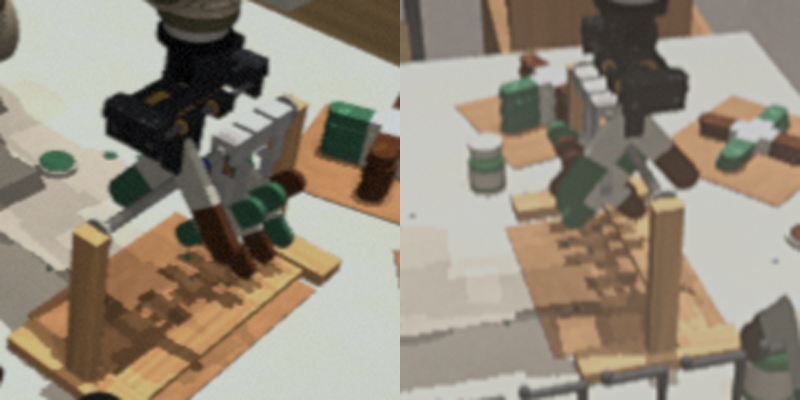

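The V sits astride the rail (crop (200,190)) and its weight is off the wrist. I'll release it and fetch the second V.

```bash
python3 - <<'E'
from h import *
env.grip(40); env.move_l(P(RACK,0,-40,345),rate=120); env.hold(.3)
vee(144,-115)
env.grip(40); env.move_l(P(RACK,0,-115,345),rate=120)
env.movep((400,-150,380),rot(RP)); env.hold(1); st()
S=env.calibration("scene");D=env.calibration("side")
for c,k in (("scene",S),("side",D)):
    im=env.camera(c)
    for n,z in (("vee1",144),("cross1",43)): print(c,n,[(np.round(d["xy"]).tolist(),round(d["p"],2),(w((0,0,-RACK[2]),onplane(d["xy"],k,z)-[*RACK[:2],0])[0]).round().tolist()) for d in env.mark_of(n,c)])
    cv2.imwrite(f"pics/e_{c}.png",im[:,:,::-1])
a=cv2.imread("pics/e_scene.png")[110:290,320:500];b=cv2.imread("pics/e_side.png")[90:250,250:410]
cv2.imwrite("pics/end.png",np.hstack([cv2.resize(i,(400,400),interpolation=2) for i in (a,b)]))
E
```

```text
gripped t 56.1 pos [617.0, -285.0, 233.1] open 11.9 F [0.2, -0.0, 1.0]
up t 57.2 pos [617.0, -284.9, 330.2] open 11.3 F [-0.4, -0.3, -1.7]
over t 60.9 pos [564.5, 18.4, 333.0] open 11.5 F [-0.1, 0.6, -1.5]
down t 62.6 pos [565.0, 18.5, 234.4] open 11.6 F [2.9, 0.6, 1.0]
 t 67.0 pos [400.0, -150.0, 380.0] open 39.8 F [0.2, 0.6, -0.8]
scene vee1 [([393.0, 208.0], 0.85, [2.0, -38.0, 144.0]), ([397.0, 241.0], 0.64, [88.0, -130.0, 144.0]), ([371.0, 219.0], 0.59, [-8.0, -114.0, 144.0]), ([358.0, 315.0], 0.45, [168.0, -359.0, 144.0])]
scene cross1 [([411.0, 217.0], 0.98, [-7.0, 72.0, 43.0]), ([187.0, 237.0], 0.87, [-388.0, -445.0, 43.0]), ([416.0, 215.0], 0.84, [-1.0, 91.0, 43.0]), ([426.0, 210.0], 0.57, [6.0, 129.0, 43.0]), ([151.0, 277.0], 0.55, [-320.0, -587.0, 43.0]), ([396.0, 241.0], 0.37, [28.0, -40.0, 43.0])]
side vee1 [([350.0, 191.0], 0.67, [-13.0, -134.0, 144.0]), ([346.0, 174.0], 0.57, [2.0, -43.0, 144.0]), ([397.0, 248.0], 0.36, [23.0, -402.0, 144.0])]
side cross1 [([226.0, 330.0], 0.86, [-418.0, -463.0, 43.0]), ([336.0, 188.0], 0.84, [-10.0, 35.0, 43.0]), ([260.0, 374.0], 0.79, [-353.0, -592.0, 43.0]), ([327.0, 168.0], 0.7, [-5.0, 172.0, 43.0])]
```

View pics/end.png

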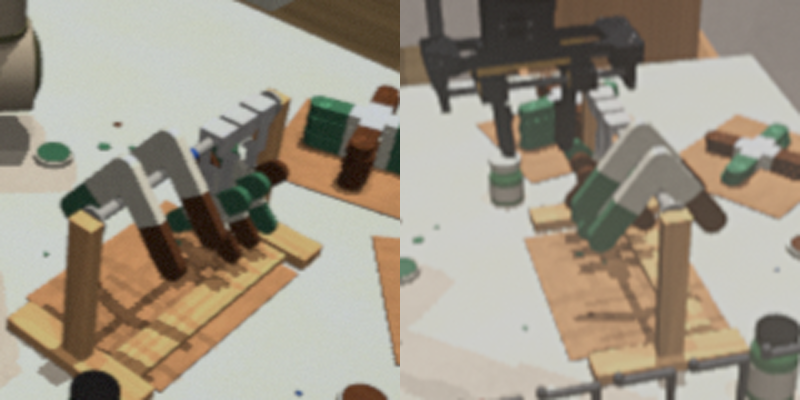

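Both Vs are astride the rail at crop (125,170) and (165,140), apart from each other, and the carriers are past the tape. One model overlay to check tilt and positions before handing in.

```bash
python3 - <<'E'
from h import *
o=[]
for c,(y0,x0,s) in {"scene":(110,320,180),"side":(90,250,160)}.items():
    k=env.calibration(c); im=cv2.imread(f"pics/e_{c}.png")[y0:y0+s,x0:x0+s]; f=400/s; im=cv2.resize(im,(400,400),interpolation=2)
    def L(ps,col):
        q=((proj(w(RACK,ps),k)-[x0,y0])*f).astype(int); cv2.polylines(im,[q.reshape(-1,1,2)],True,col,1)
    for y in (-40,-115): L([(-89,y,166),(-61,y,144),(0,y,224),(61,y,144),(89,y,166),(15,y,266),(0,y,271),(-15,y,266)],(0,0,255))
    for y in (60,100,141): L([(-16,y-16,228),(16,y-16,228),(16,y+16,228),(-16,y+16,228)],(255,0,0))
    o.append(im)
cv2.imwrite("pics/ov.png",np.hstack(o))
E
```

```text
(no output)
```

View pics/ov.png

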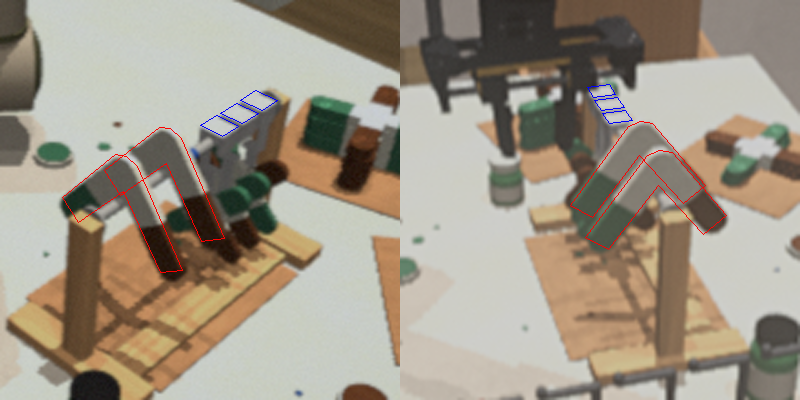

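The model outlines match all three saddles and both Vs, which are upright and in place. Handing in.

```bash
python3 -c "
from plant import env
print(env.close_job(),env.current_t())"
```

```text
the job is handed in; nothing more can be done
the job is handed in; nothing more can be done
```

The job is handed in (no verdict was returned): in the last pictures all three carriers hang past the tape, both Vs sit astride the rail on the loading side touching nothing, and the jars and yellow look-alikes were left alone.

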